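Clamp a loaf in the slicing stand

TASK

Push the green sprung plunger fully in so that it slides the loaf along to the end stop of the slicing stand, then pump the orange trigger until the white pusher pad presses the loaf against the fence and the black pointer on top of the pusher stands in the green: firmly held, never crushed (well into the red). Finish while still holding the trigger pressed like that, because the clamp slackens when it is let go. Move the pusher only by its trigger, do not touch the bread, and leave everything else on the counter where it is.

Things in the scene. Friction and masses are not known exactly. Their poses are not given: they have to be found in the camera images.
- stand: Slicing stand fixed to the counter; origin on the counter. Its x: the way the pusher travels, to the slotted steel fence; y: the way the plunger travels, to the steel end stop; z up. In its frame (mm): wooden board x -120..175, y -130..130, top z=15; fence face x=158 (100 high); end stop face y=105 (80 high); plunger bracket x 95..136, y -122..-108, 75 high.
- post (a point): Centre of the fixed black grip post on the clamp housing, at stand x=-54, y=0, z=122; the post is 18 x 44 mm and reaches z=150. Below it two grey housing cheeks, stand x -115..-45, |y| under 22, to z=95. The pusher's toothed steel bar (20 wide, top z=66) runs between them and sticks out of the back, at most to x=-175.
- trigger_face (a point): Centre of the orange trigger's outer face (looks to the stand's -x): upright bar 14 thick, 44 wide, from z=96 to 150; this point at z=125, stand x=-111, y=0 when released. Gap to the black post 34 mm when released; 66 mm over both outer faces. Press it along the stand's +x towards the post (fingers behind it, or squeezing trigger and post together).
- trigger (a joint): Travel of the trigger, m: 0 released, 0.028 fully pressed; a spring of 3 to 6 N returns it. Pressing carries the pusher forward one to one by a pawl on 8 mm teeth (up to 8 mm idle first, till the pawl meets a tooth); on the way back the pawl clicks over the teeth and the pusher stays. A full stroke advances it about 24 mm.
- pusher (a joint): Advance of the pusher (toothed bar and blue head) along the stand's +x, m, 0 to 0.095. Only a 3 N brake holds it when the trigger is let go.
- pad (a joint): How far the white pad is pressed back towards the blue head against its spring, m: 0 free, 0.020 at its stop; 1 N plus 1 N per mm. The black pointer on top shows it: white below 0.004, green 0.004 to 0.012, red above. The loaf is crushed above 0.016. With the loaf against the fence each mm of trigger presses the pad 1 mm.
- pad_face (a point): Centre of the front face of the white pad, 90 wide x 70 high; at stand x = 8 + pusher - pad (mm), y=0, z=60. It touches the loaf first 30 to 68 mm ahead of its start.
- plunger_knob (a point): Centre of the outer face (looks to the stand's -y) of the plunger's round green knob, 50 mm across, 18 thick, axis along y at z=52; at stand x=115.5, y=-184 when released.
- plunger (a joint): Travel of the plunger along the stand's +y, m: 0 out, 0.040 fully in; spring 2.5 to 6 N, plus 3 to 6 N to slide the loaf. It springs back when let go; the loaf stays.
- loaf_center (a point): Centre of a crusty brown loaf, 85 mm (x) x 150 (y) x 80 high, 0.26 to 0.39 kg, standing loose on the board, 10 to 30 mm short of the end stop and 1 to 4 mm short of the fence; axes about those of the stand. Against the end stop its centre is at stand y=30.
- seed_jar_mid (a point): Bystander, at its centre: small amber glass jar with steel cap, 40 mm across, 60 high, on the stand's board near its front right corner.
- salt_bowl_mid (a point): Bystander, at its centre: tiny white bowl, 52 mm across, 28 high, on the board near its front left corner.
- bowl_mid (a point): Bystander, at its centre: white bowl, 130 mm across, 60 high.
- flatbread_mid (a point): Bystander, at its centre: round flatbread, 210 mm across, 14 thick.
- mug_mid (a point): Bystander, at its centre: blue mug, 76 mm across, 90 high.
- stamp_mid (a point): Bystander, at its centre: dark wooden bread stamp, 68 mm across, 78 high.
- oil_brush_mid (a point): Bystander, at its centre: wooden brush lying flat.
Things that resemble listed ones, but are neither listed nor needed, are in the scene too. Of the things that look like the part that bears loaf_center, the middle-sized one is meant.

How it is judged:
On the way, in this order (a step that is already met when the one before it is completed fails the run):
1. plunger pushed fully in, the loaf against the end stop (value of joint plunger above 0.036 m and y of loaf_center in the frame of stand above 0.022 m and angle between the y axis of loaf_center and the y axis of stand, either way round below 0.08 rad and angle between loaf_center's own z axis and vertical below 0.1 rad), for 0.1 s.
2. trigger pumped with the fingers (value of joint trigger above 0.009 m and contact force between the fingers and trigger above 1 N), for 0.1 s.
3. loaf gripped between pad and fence, trigger held (y of loaf_center in the frame of stand above 0.022 m and angle between the y axis of loaf_center and the y axis of stand, either way round below 0.08 rad and angle between loaf_center's own z axis and vertical below 0.1 rad and value of joint pad between 0.003 and 0.013 m and contact force between pad and loaf above 3 N and x of loaf_center in the frame of stand above 0.1125 m and contact force between the fingers and trigger above 2 N), for 0.2 s.
At the end, for the whole second after the job is handed in: The loaf stands within 8 mm of the end stop and square to it (0.08 rad), within 3 mm of the fence, pressed by the pad (over 3 N); the pad is pressed in by 3 to 13 mm (pointer in the green, 1 mm spare); the fingers still press the trigger (over 2 N) (all of step 3); the arm keeps its last pose, push and grip.
It fails at once if loaf crushed: pad pressed in more than 16 mm, or over 25 N (value of joint pad above 0.016 m or contact force between pad and loaf above 25 N).
It fails at once if robot touched the bread (contact force between any of the fingers, the arm and loaf above 0.5 N).
It fails at once if pusher moved by hand instead of by its trigger (contact force between any of the fingers, the arm and pusher above 3 N).
It fails at once if a bystander moved more than 25 mm (distance of any of seed_jar_mid, salt_bowl_mid, bowl_mid, flatbread_mid, mug_mid, stamp_mid, oil_brush_mid from where it was at the start of the episode above 0.025 m).
It also fails if it takes over 70 s, if anything falls off the work surface, if the arm or the gripper's body presses on something with over 40 N, if the wrist force passes 120 N, or if a joint passes its speed limit or range.

ROBOT

A 7-joint arm with a two-finger parallel gripper is mounted at the origin on the work surface. World frame = base frame: x ahead of the robot, y to its left, z up, the work surface at z = 0. Lengths are in m, angles in rad, forces in N, time in s.
With the tool pointing down it reaches from about 0.425 to 0.925 m from the base axis. Payload 6.8 kg.
Tool frame: the origin (TCP) lies between the finger pads; the fingertips stand 8 mm ahead of it and the grasp point (between the pads) lies 11 mm behind it; z points along the fingers, y is the direction in which the jaws open and shut (so a half turn about z gives the same grasp; the last joint's range is limited). The gripper opens to 88 mm and grips with 3 to 60 N. Pads are 20 mm wide; open, the fingers measure 115 mm over their backs; the gripper's body (75 mm by 178 mm) begins 61 mm behind the grasp point.
Start: joints at [-0.108, 0.477, 0.022, 1.555, -0.011, 1.109, -0.083], TCP at [0.675, 0, 0.231] pointing down, gripper open.
Joint ranges: [-2.96, 2.96], [-0.34, 2.1], [-1.41, 1.46], [0.24, 2.44], [-1.37, 4.51], [0.17, 1.92], [-2.96, 2.96]. Speed limits (rad/s): [2.39, 2.39, 3.14, 3.14, 3.14, 3.14, 3.14].

INTERFACE

Orientations are given as a unit quaternion [x, y, z, w].
In Python, from bench import monitor, eyes, r gives the robot as it stands.
- The arm moves only by the shell command python3 -m crank 'ROWS' [OPENING] [FORCE]. ROWS is JSON, a list of rows, each an object with "delta_pos": the shift along the tool's x, y, z in m, a list of three; "delta_rot": the turn, a rotation vector about the tool's x, y, z in rad, a list of three. In form: [{"delta_pos": [dx, dy, dz], "delta_rot": [rx, ry, rz]}, ...]. A call has 1 to 12 rows; each row shifts and turns the commanded pose from where the row before left it, along the tool's axes as they then stand; what a row does not reach is not made up. A row lasts 1/10 s, in which the tool goes at most 50 mm and 8.59 degrees, less where a joint would pass 70% of its speed; a pose out of reach is approached as far as the arm can. A call with a gripper value outside its range is refused whole. OPENING is the closure, from -1 (fully open) to 1 (shut), set as the call begins (- or left out, the last holds). The fingers move at their own pace and stop on an object; FORCE is the grip in N (left out, the last holds). Time passes only in rows, so rows that do not move let the fingers close. It gives the time, the measured TCP pose, the force and the opening at its end, in the units of the state.
- monitor.observe(): the state, without advancing time (a new reading comes with each control period).
- eyes.get_image(name): name is "scene" or "side" or "wrist"; returns a dict with "image" (400x640x3 uint8, red, green, blue), "range_z" (400x640 float32, m along the optical axis (not along the pixel's ray), 0 where there is no reading), "fx", "fy", "cx", "cy" (pixels), "R" (3x3) and "t" (3): a world point X has camera coordinates R X + t. Camera axes: x right, y down, z forward; pixel columns grow to the right and rows downward; lengths in m; the calibration is good to about 2 mm. A picture is of the moment at which its call begins.
- r.job_done(): hands the job in, once; it reports no verdict.
The state is a dict: "time": time; "joints": joint angles; "dq": joint speeds; "tau": joint torques, N m; "tool_pos": TCP position; "tcp_rot": TCP orientation; "wrist_force": force on the tool from outside, world axes, zero at the start; "torque": the same for the moment, N m; "finger_gap": finger opening in m.
Only numpy, scipy, OpenCV 4.12 (cv2) and the standard library are available. Lean on these libraries where they do the work, as an engineer would, in place of code of your own. Each camera call takes 0.05 s, during which the arm holds its last target.

## Working session

There is one attempt and no reset: what is moved stays moved. The work goes in short steps, Python scripts to look and compute and a shell command to move; the robot and the scene stay as the last step left them, time stands still between calls to the robot, and variables do not carry over. Pictures are saved under pics/ and viewed, and the job is handed in when it is done.

```bash
ls; mkdir -p pics
python3 - <<'E'
from bench import monitor, eyes, r
import cv2,numpy as np,pickle
s=monitor.observe(); print({k:np.round(v,3).tolist() for k,v in s.items()})
for n in ["scene","side","wrist"]:
    d=eyes.get_image(n); cv2.imwrite(f"pics/{n}0.png",d["image"][:,:,::-1]); pickle.dump(d,open(f"pics/{n}0.pkl","wb"))
    print(n,d["fx"],d["cx"],d["cy"],np.round(-d["R"].T@d["t"],3),np.round(d["R"],2).tolist())
E
```

```text
pics
{'time': 0.0, 'joints': [-0.108, 0.478, 0.022, 1.556, -0.012, 1.109, -0.083], 'dq': [-0.002, 0.0, 0.001, 0.0, 0.002, 0.001, 0.001], 'tau': [-0.001, -58.285, 1.534, -27.261, -0.054, 0.017, 0.0], 'tool_pos': [0.674, -0.0, 0.23], 'tcp_rot': [0.707, 0.707, -0.001, -0.001], 'wrist_force': [0.193, -0.852, 0.931], 'torque': [-0.005, 0.049, -0.03], 'finger_gap': 0.088}
scene 448.64639144188277 317.2213974453842 197.89736913323011 [ 1.154 -0.287  1.179] [[0.4, 0.91, 0.0], [0.76, -0.33, -0.56], [-0.51, 0.23, -0.83]]
side 395.2981021949597 314.88785516688773 203.30881846657553 [0.449 0.973 0.728] [[-1.0, -0.03, 0.01], [-0.03, 0.54, -0.84], [0.02, -0.84, -0.54]]
wrist 302.4612435335069 320.37484136494055 196.99810463189777 [0.674 0.081 0.383] [[1.0, 0.0, -0.0], [0.0, -0.96, 0.3], [-0.0, -0.3, -0.96]]
```

View pics/scene0.png

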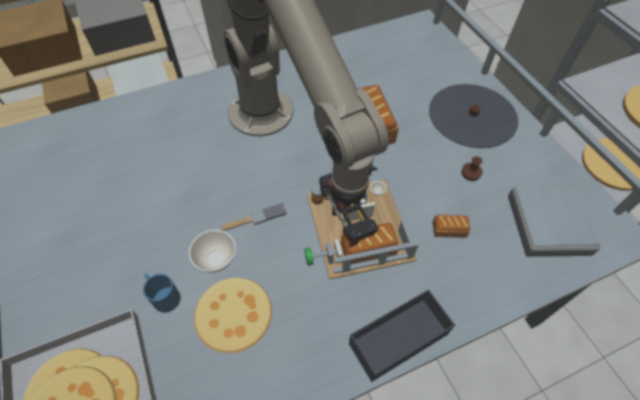

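View pics/side0.png

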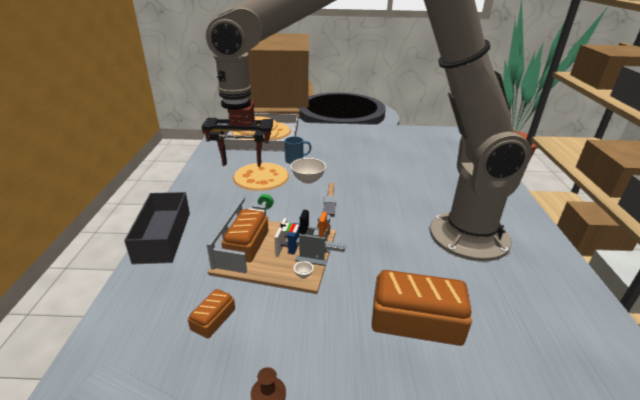

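View pics/wrist0.png

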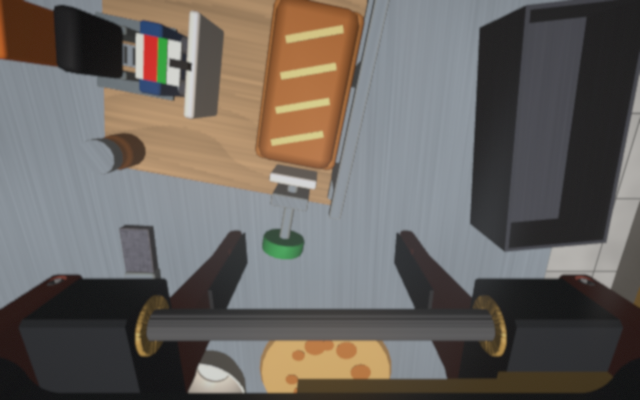

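Of the three loaves, the large one is at side (420,305), the small one at side (212,312), and the middle-sized one stands on the board at side (245,230). The middle-sized one is meant. Next I measure the stand.

```bash
cat > h.py <<'E'
import numpy as np,cv2,pickle
def pts(d):
    z=d["range_z"]; v,u=np.mgrid[0:z.shape[0],0:z.shape[1]]
    c=np.stack([(u-d["cx"])/d["fx"]*z,(v-d["cy"])/d["fy"]*z,z],-1)
    return (c-d["t"])@d["R"], z>0
E
python3 - <<'E'
from h import *
P=[]
d=pickle.load(open("pics/side0.pkl","rb"));im=cv2.cvtColor(d["image"][165:345,170:370],cv2.COLOR_RGB2BGR)
cv2.imwrite("pics/sidecrop.png",cv2.resize(im,None,fx=3.3,fy=3.3,interpolation=3))
for n in ["scene","side","wrist"]:
    d=pickle.load(open(f"pics/{n}0.pkl","rb")); p,ok=pts(d)
    hsv=cv2.cvtColor(d["image"],cv2.COLOR_RGB2HSV).astype(int); H,S,V=hsv[...,0],hsv[...,1],hsv[...,2]
    near=ok&(p[...,0]>.4)&(p[...,0]<1)&(abs(p[...,1])<.35)
    b=near&(p[...,2]>.009)&(p[...,2]<.021)&(H>5)&(H<25)&(S>50)&(abs(p[...,1]-.1)<.2)
    b=cv2.morphologyEx(b.astype(np.uint8),cv2.MORPH_OPEN,np.ones((3,3)))>0
    q=p[b]; print(n,"board",len(q),q.mean(0).round(3)); P.append(q)
    print(cv2.minAreaRect((q[:,:2]*1000).astype(np.float32)))
    g=near&(H>60)&(H<85)&(S>130)&(V>60)&(p[...,2]<.1); q=p[g]; print(" green",len(q),q.mean(0).round(3),q.min(0).round(3),q.max(0).round(3))
    o=near&(H>3)&(H<15)&(S>200)&(p[...,2]>.1)&(p[...,2]<.16); q=p[o]; 
    if len(q): print(" orange",len(q),np.median(q,0).round(3),q.min(0).round(3),q.max(0).round(3))
a=np.vstack(P[:2]); print(cv2.minAreaRect((a[:,:2]*1000).astype(np.float32)))
E
```

```text
scene board 2187 [0.577 0.097 0.015]
((579.19921875, 108.84053802490234), (256.5726013183594, 291.14404296875), 78.78675842285156)
 green 58 [ 0.638 -0.08   0.073] [ 0.619 -0.088  0.057] [ 0.653 -0.073  0.082]
side board 2645 [0.566 0.175 0.015]
((575.0596313476562, 111.19712829589844), (261.24310302734375, 292.7295837402344), 79.14137268066406)
 green 107 [ 0.622 -0.065  0.066] [ 0.536 -0.084  0.039] [0.648 0.131 0.1  ]
 orange 112 [0.447 0.153 0.136] [0.439 0.12  0.1  ] [0.532 0.159 0.152]
wrist board 19092 [0.543 0.082 0.014]
((565.266845703125, 94.26692962646484), (232.10911560058594, 282.6533203125), 80.73724365234375)
 green 516 [0.576 0.034 0.088] [ 0.528 -0.086  0.071] [0.643 0.136 0.1  ]
 orange 1 [0.453 0.143 0.143] [0.453 0.143 0.143] [0.453 0.143 0.143]
((577.0639038085938, 110.81265258789062), (261.24310302734375, 296.8114013671875), 79.14137268066406)
```

View pics/sidecrop.png

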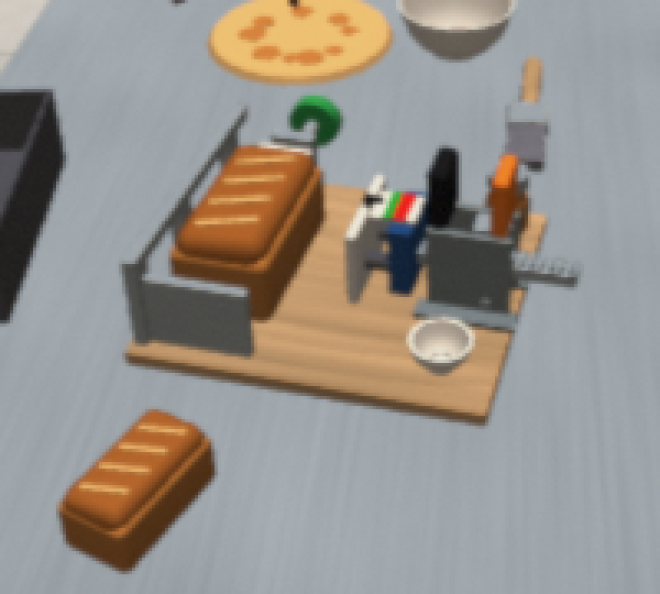

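Run:
```python
from h import *
d=pickle.load(open("pics/scene0.pkl","rb")); p,ok=pts(d)
for u,v in [(212,238),(195,250),(230,262),(237,222),(270,214),(312,256),(317,198),(275,310)]: print(u,v,p[v,u].round(3))
d=pickle.load(open("pics/wrist0.pkl","rb")); p,ok=pts(d)
print('wrist')
for u,v in [(283,240),(283,255),(140,240),(100,155),(190,60),(190,20),(150,60),(90,40),(345,10),(318,130),(293,180)]: print(u,v,p[v,u].round(3))
d=pickle.load(open("pics/side0.pkl","rb")); p,ok=pts(d)
print('side')
for u,v in [(212,250),(240,210),(302,225),(323,216),(245,228)]: print(u,v,p[v,u].round(3))
```

```text
212 238 [ 0.453 -0.307  0.031]
195 250 [ 0.477 -0.362  0.04 ]
230 262 [ 0.554 -0.283  0.042]
237 222 [ 0.423 -0.223  0.019]
270 214 [ 0.437 -0.123  0.021]
312 256 [ 0.644 -0.073  0.075]
317 198 [0.458 0.024 0.048]
275 310 [ 0.718 -0.215  0.001]
wrist
283 240 [ 0.631 -0.07   0.064]
283 255 [ 0.632 -0.083  0.075]
140 240 [ 0.434 -0.093  0.015]
100 155 [0.448 0.03  0.074]
190 60 [0.674 0.081 0.383]
190 20 [0.563 0.149 0.094]
150 60 [0.527 0.117 0.098]
90 40 [0.505 0.126 0.137]
345 10 [0.695 0.158 0.089]
318 130 [0.672 0.057 0.093]
293 180 [0.645 0.004 0.075]
side
212 250 [0.726 0.197 0.078]
240 210 [0.69  0.008 0.076]
302 225 [0.499 0.146 0.128]
323 216 [0.445 0.134 0.15 ]
245 228 [0.654 0.121 0.094]
```

```bash
python3 -m crank '[{"delta_pos":[-0.04,-0.015,0],"delta_rot":[0,0,0.06]},{"delta_pos":[-0.04,-0.015,0],"delta_rot":[0,0,0.06]},{"delta_pos":[-0.028,0.0,0.0],"delta_rot":[0,0,0.069]},{"delta_pos":[0,0,0],"delta_rot":[0,0,0]}]' 1 30
```

```text
time: 0.55
tool_pos: [0.6383, -0.1131, 0.2308]
tcp_rot: [0.774, 0.633, -0.001, 0.001]
wrist_force: [0.9, -0.6, 0.6]
finger_gap: 0.059
```

```bash
python3 -m crank '[{"delta_pos":[-0.005,-0.006,0.04],"delta_rot":[0,0,0]},{"delta_pos":[0,-0.006,0.04],"delta_rot":[0,0,0]},{"delta_pos":[0,0,0.04],"delta_rot":[0,0,0]},{"delta_pos":[0,0,0.03],"delta_rot":[0,0,0]},{"delta_pos":[0,0,0.02],"delta_rot":[0,0,0]},{"delta_pos":[0,0,0],"delta_rot":[0,0,0]},{"delta_pos":[0,0,0],"delta_rot":[0,0,0]}]'
python3 - <<'E'
from bench import eyes
import cv2,pickle
d=eyes.get_image("wrist"); cv2.imwrite("pics/w1.png",d["image"][:,:,::-1])
d=eyes.get_image("scene"); cv2.imwrite("pics/s1.png",cv2.resize(d["image"][150:300,260:460,::-1],None,fx=3.5,fy=3.5)); pickle.dump(d,open("pics/s1.pkl","wb"))
E
```

```text
time: 1.25
tool_pos: [0.6273, -0.1086, 0.0608]
tcp_rot: [0.77, 0.638, 0.0, -0.0]
wrist_force: [-0.0, 0.1, 0.4]
finger_gap: 0.0033
```

View pics/w1.png

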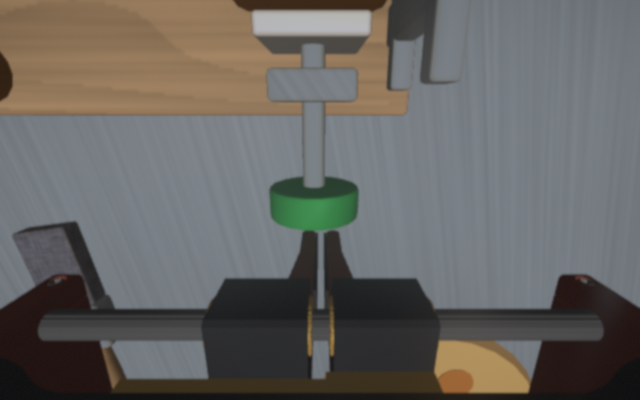

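View pics/s1.png

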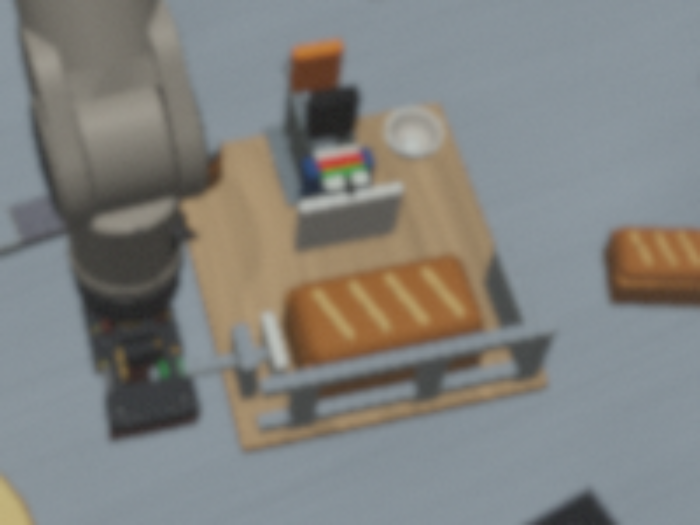

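The knob (314,205) lines up with the fingertips (320,235) and the rod runs straight up the image, so the tool is square. Now I push along tool x.

```bash
python3 -m crank '[{"delta_pos":[0.005,-0.001,0],"delta_rot":[0,0,0]},{"delta_pos":[0.005,-0.001,0],"delta_rot":[0,0,0]},{"delta_pos":[0.005,0,0],"delta_rot":[0,0,0]},{"delta_pos":[0.005,0,0],"delta_rot":[0,0,0]},{"delta_pos":[0.005,0,0],"delta_rot":[0,0,0]},{"delta_pos":[0,0,0],"delta_rot":[0,0,0]}]'
python3 -m crank '[{"delta_pos":[0.005,0,0],"delta_rot":[0,0,0]},{"delta_pos":[0.005,0,0],"delta_rot":[0,0,0]},{"delta_pos":[0.005,0,0],"delta_rot":[0,0,0]},{"delta_pos":[0,0,0],"delta_rot":[0,0,0]}]'
```

```text
time: 1.95
tool_pos: [0.6297, -0.0847, 0.0611]
tcp_rot: [0.771, 0.637, 0.0, 0.001]
wrist_force: [-0.0, -4.4, 2.7]
finger_gap: 0.0005
time: 2.35
tool_pos: [0.6324, -0.0708, 0.061]
tcp_rot: [0.771, 0.637, -0.0, 0.001]
wrist_force: [-0.2, -5.4, 3.7]
finger_gap: 0.0005
```

```bash
python3 -m crank '[{"delta_pos":[0.004,0,0],"delta_rot":[0,0,0]},{"delta_pos":[0.004,0,0],"delta_rot":[0,0,0]},{"delta_pos":[0,0,0],"delta_rot":[0,0,0]}]'
python3 -m crank '[{"delta_pos":[0.003,0,0],"delta_rot":[0,0,0]},{"delta_pos":[0,0,0],"delta_rot":[0,0,0]}]'
python3 -m crank '[{"delta_pos":[0.002,0,0],"delta_rot":[0,0,0]},{"delta_pos":[0,0,0],"delta_rot":[0,0,0]}]'
python3 -m crank '[{"delta_pos":[0.002,0,0],"delta_rot":[0,0,0]},{"delta_pos":[0,0,0],"delta_rot":[0,0,0]}]'
```

```text
time: 2.65
tool_pos: [0.6338, -0.0635, 0.061]
tcp_rot: [0.771, 0.637, -0.0, 0.001]
wrist_force: [-0.1, -4.9, 3.6]
finger_gap: 0.0006
time: 2.85
tool_pos: [0.6342, -0.061, 0.061]
tcp_rot: [0.771, 0.637, -0.001, 0.001]
wrist_force: [-0.9, -6.1, 3.5]
finger_gap: 0.0002
time: 3.05
tool_pos: [0.6344, -0.0599, 0.061]
tcp_rot: [0.771, 0.636, -0.001, 0.001]
wrist_force: [-1.2, -8.0, 4.8]
finger_gap: 0.0004
time: 3.25
tool_pos: [0.6344, -0.0598, 0.061]
tcp_rot: [0.772, 0.636, -0.002, 0.002]
wrist_force: [-1.9, -10.7, 5.0]
finger_gap: 0.0004
```

```bash
python3 -m crank '[{"delta_pos":[0.005,0,0],"delta_rot":[0,0,0]},{"delta_pos":[0.005,0,0],"delta_rot":[0,0,0]},{"delta_pos":[0,0,0],"delta_rot":[0,0,0]},{"delta_pos":[0,0,0],"delta_rot":[0,0,0]}]'
python3 - <<'E'
from bench import eyes
import cv2,pickle
d=eyes.get_image("wrist"); cv2.imwrite("pics/w2.png",d["image"][:,:,::-1]); pickle.dump(d,open("pics/w2.pkl","wb"))
d=eyes.get_image("scene"); cv2.imwrite("pics/s2.png",cv2.resize(d["image"][150:300,260:460,::-1],None,fx=3.5,fy=3.5)); pickle.dump(d,open("pics/s2.pkl","wb"))
d=eyes.get_image("side"); cv2.imwrite("pics/d2.png",cv2.resize(d["image"][165:345,170:370,::-1],None,fx=3.3,fy=3.3,interpolation=3));pickle.dump(d,open("pics/d2.pkl","wb"))
E
```

```text
time: 3.65
tool_pos: [0.6345, -0.0595, 0.0611]
tcp_rot: [0.774, 0.633, -0.006, 0.004]
wrist_force: [-6.3, -27.6, 8.5]
finger_gap: 0.0006
```

View pics/w2.png

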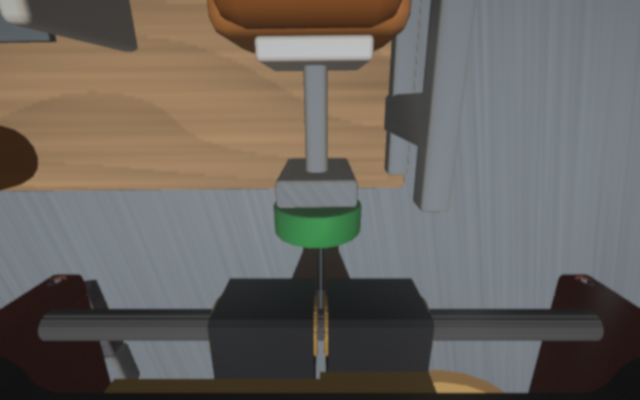

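View pics/s2.png

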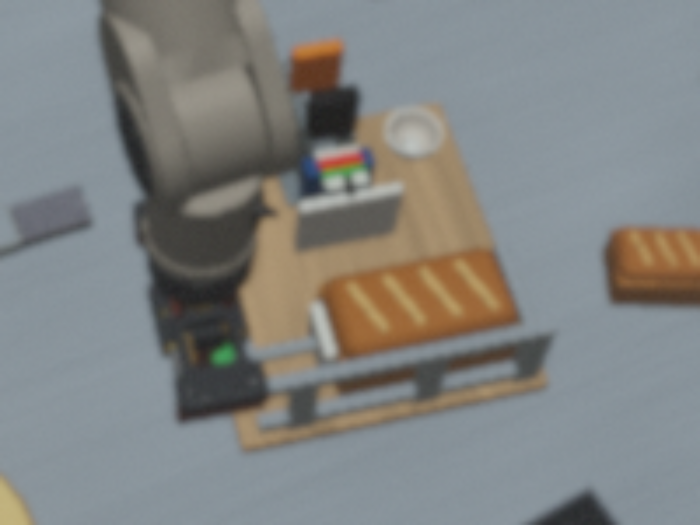

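View pics/d2.png

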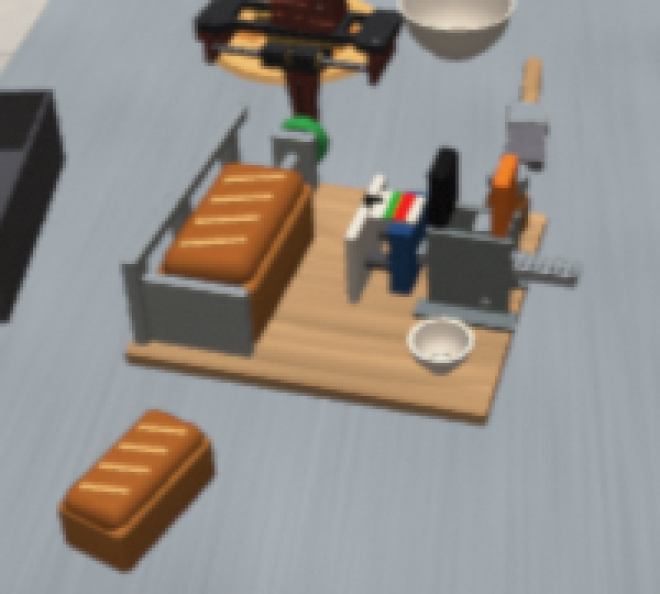

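The loaf's far end meets the end stop (side crop (250,285)). The knob (317,215) is up against its bracket and 28 N moved it no further, so step 1 is done. I retract, lift, and go behind the trigger.

```bash
python3 -m crank '[{"delta_pos":[-0.015,0,0],"delta_rot":[0,0,0]},{"delta_pos":[-0.015,0,0],"delta_rot":[0,0,0]},{"delta_pos":[-0.02,0,0],"delta_rot":[0,0,0]},{"delta_pos":[-0.01,0,0],"delta_rot":[0,0,0]},{"delta_pos":[0,0,-0.04],"delta_rot":[0,0,0]},{"delta_pos":[0,0,-0.045],"delta_rot":[0,0,0]},{"delta_pos":[0,0,-0.045],"delta_rot":[0,0,0]},{"delta_pos":[0,0,-0.045],"delta_rot":[0,0,0]},{"delta_pos":[0,0,0],"delta_rot":[0,0,0]}]'
python3 -m crank '[{"delta_pos":[0.02,-0.03,0],"delta_rot":[0,0,0]},{"delta_pos":[0.03,-0.036,0],"delta_rot":[0,0,0]},{"delta_pos":[0.03,-0.036,0],"delta_rot":[0,0,0]},{"delta_pos":[0.03,-0.036,0],"delta_rot":[0,0,0]},{"delta_pos":[0.03,-0.036,0],"delta_rot":[0,0,0]},{"delta_pos":[0.03,-0.036,0],"delta_rot":[0,0,0]},{"delta_pos":[0.02,-0.03,0],"delta_rot":[0,0,0]},{"delta_pos":[0,0,0],"delta_rot":[0,0,0]},{"delta_pos":[0,0,0],"delta_rot":[0,0,0]}]'
python3 - <<'E'
from bench import eyes
import cv2,pickle
d=eyes.get_image("wrist"); cv2.imwrite("pics/w3.png",d["image"][:,:,::-1]); pickle.dump(d,open("pics/w3.pkl","wb"))
E
```

```text
time: 4.7
tool_pos: [0.6292, -0.1027, 0.2424]
tcp_rot: [0.77, 0.638, 0.005, 0.003]
wrist_force: [0.6, -1.0, -0.1]
finger_gap: 0.0006
time: 5.6
tool_pos: [0.4247, 0.1285, 0.2352]
tcp_rot: [0.77, 0.638, -0.0, -0.0]
wrist_force: [0.2, -0.3, -0.0]
finger_gap: 0.0006
```

View pics/w3.png

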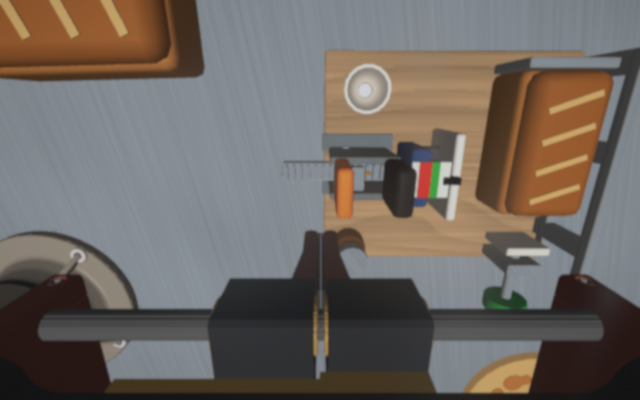

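Run:
```python
from h import *
from scipy.spatial.transform import Rotation as R
d=pickle.load(open("pics/w3.pkl","rb")); p,ok=pts(d)
T=np.array([0.4247,0.1285,0.2352]);Q=R.from_quat([0.77,0.638,0,0])
hsv=cv2.cvtColor(d["image"],cv2.COLOR_RGB2HSV).astype(int); H,S,V=hsv[...,0],hsv[...,1],hsv[...,2]
m=ok&(H>3)&(H<14)&(S>190)&(p[...,2]>.09)&(p[...,2]<.165); m[:,:325]=0; m[:,365:]=0
q=p[m]; l=Q.inv().apply(q-T); 
print(len(q),q.mean(0).round(3)); top=q[:,2]>.145
print("top world",q[top].min(0).round(4),q[top].max(0).round(4)); print("tool",l[top].min(0).round(4),l[top].max(0).round(4))
b=ok&(V<50)&(p[...,2]>.14)&(p[...,2]<.16); b[:,:380]=0;b[:,420:]=0;b[:150]=0;b[225:]=0
l=Q.inv().apply(p[b]-T); print("post",l.min(0).round(4),l.max(0).round(4))
for u,v in [(330,52),(450,52),(560,53)]: print(p[v+3,u].round(4))
```

```text
0 [nan nan nan]<stdin>:8: RuntimeWarning: Mean of empty slice.
  ret = um.true_divide(
Traceback (most recent call last):
ValueError: zero-size array to reduction operation minimum which has no identity
```

Run:
```python
from h import *
from scipy.spatial.transform import Rotation as R
d=pickle.load(open("pics/w3.pkl","rb"))
cv2.imwrite("pics/w3c.png",cv2.resize(d["image"][130:260,270:480,::-1],None,fx=3.7,fy=3.7,interpolation=3))
T=np.array([0.4247,0.1285,0.2352]);Q=R.from_quat([0.77,0.638,0,0])
C=-d["R"].T@d["t"]
def ray(u,v,z):
    w=d["R"].T@np.array([(u-d["cx"])/d["fx"],(v-d["cy"])/d["fy"],1]); X=C+w*(z-C[2])/w[2]; return X.round(4),Q.inv().apply(X-T).round(4)
hsv=cv2.cvtColor(d["image"],cv2.COLOR_RGB2HSV).astype(int); H,S,V=hsv[...,0],hsv[...,1],hsv[...,2]
m=(H>3)&(H<14)&(S>170);m[:,:325]=0; m[:,365:]=0;m[:150]=0;m[225:]=0
v,u=np.nonzero(m);print(len(u),u.min(),u.max(),v.min(),v.max(),d["range_z"][190,345])
for a in [(u.min(),190),(u.max(),190),(345,v.max())]: print(a,ray(*a,.15))
for a in [(384,190),(402,217),(415,205)]: print("post",ray(*a,.15))
for a in [(326,52),(450,51),(580,52)]: print("board",ray(*a,.015))
```

```text
392 338 351 169 216 0.24939533
(np.int64(338), 190) (array([0.4411, 0.1389, 0.15  ]), array([0.0133, 0.0142, 0.0852]))
(np.int64(351), 190) (array([0.4516, 0.1369, 0.15  ]), array([0.0133, 0.0249, 0.0852]))
(345, np.int64(216)) (array([0.4431, 0.1154, 0.15  ]), array([-0.0095,  0.0205,  0.0852]))
post (array([0.4782, 0.1319, 0.15  ]), array([0.0133, 0.0519, 0.0852]))
post (array([0.4902, 0.1056, 0.15  ]), array([-0.0103,  0.0686,  0.0852]))
post (array([0.502 , 0.1142, 0.15  ]), array([0.0004, 0.0786, 0.0852]))
board (array([0.4559, 0.2616, 0.015 ]), array([0.1365, 0.006 , 0.2202]))
board (array([0.5933, 0.2368, 0.015 ]), array([0.1378, 0.1456, 0.2202]))
board (array([0.7373, 0.2088, 0.015 ]), array([0.137 , 0.2923, 0.2202]))
```

View pics/w3c.png

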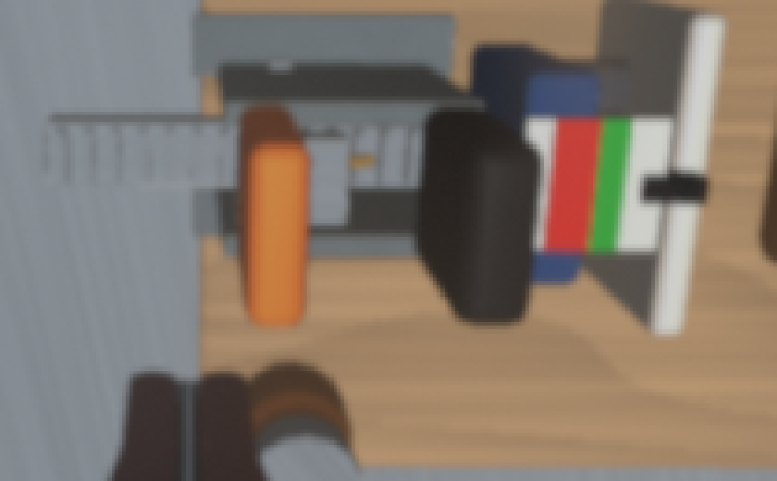

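The outer face of the orange trigger is 14 mm ahead (tool y) and 12 mm to tool +x. The pointer (452,181) sits in the white. I back off and descend.

```bash
python3 -m crank '[{"delta_pos":[0.012,-0.013,0],"delta_rot":[0,0,0]},{"delta_pos":[0,0,0.03],"delta_rot":[0,0,0]},{"delta_pos":[0,0,0.03],"delta_rot":[0,0,0]},{"delta_pos":[0,0,0.03],"delta_rot":[0,0,0]},{"delta_pos":[0,0,0.02],"delta_rot":[0,0,0]},{"delta_pos":[0,0,0],"delta_rot":[0,0,0]},{"delta_pos":[0,0,0],"delta_rot":[0,0,0]}]'
python3 - <<'E'
from bench import eyes
import cv2,pickle
d=eyes.get_image("wrist"); cv2.imwrite("pics/w4.png",d["image"][:,:,::-1]); pickle.dump(d,open("pics/w4.pkl","wb"))
E
```

```text
time: 6.35
tool_pos: [0.4156, 0.1411, 0.1257]
tcp_rot: [0.771, 0.637, -0.0, -0.0]
wrist_force: [0.5, 0.5, 0.5]
finger_gap: 0.0005
```

View pics/w4.png

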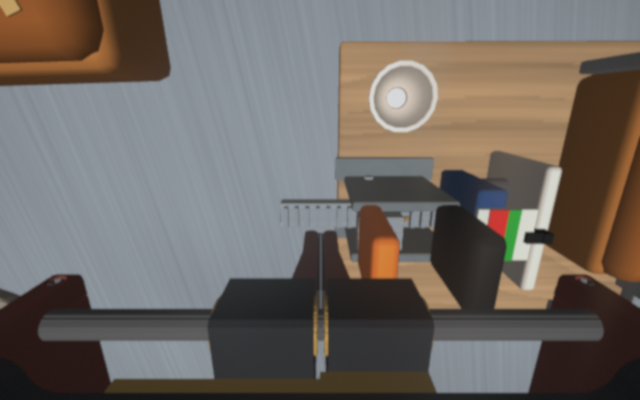

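```bash
python3 -m crank '[{"delta_pos":[0,0.006,0],"delta_rot":[0,0,0]},{"delta_pos":[0,0.006,0],"delta_rot":[0,0,0]},{"delta_pos":[0,0.006,0],"delta_rot":[0,0,0]},{"delta_pos":[0,0,0],"delta_rot":[0,0,0]}]'
python3 -m crank '[{"delta_pos":[0,0.006,0],"delta_rot":[0,0,0]},{"delta_pos":[0,0.006,0],"delta_rot":[0,0,0]},{"delta_pos":[0,0,0],"delta_rot":[0,0,0]}]'
python3 -m crank '[{"delta_pos":[0,0.004,0],"delta_rot":[0,0,0]},{"delta_pos":[0,0.004,0],"delta_rot":[0,0,0]},{"delta_pos":[0,0,0],"delta_rot":[0,0,0]}]'
python3 -m crank '[{"delta_pos":[0,0.003,0],"delta_rot":[0,0,0]},{"delta_pos":[0,0.003,0],"delta_rot":[0,0,0]},{"delta_pos":[0,0,0],"delta_rot":[0,0,0]}]'
```

```text
time: 6.8
tool_pos: [0.4334, 0.1385, 0.1261]
tcp_rot: [0.771, 0.637, 0.0, -0.0]
wrist_force: [-3.5, 1.2, 2.2]
finger_gap: 0.0004
time: 7.1
tool_pos: [0.4438, 0.1364, 0.1257]
tcp_rot: [0.771, 0.637, -0.001, -0.001]
wrist_force: [-4.3, 0.3, 5.0]
finger_gap: 0.0004
time: 7.4
tool_pos: [0.451, 0.135, 0.1256]
tcp_rot: [0.77, 0.637, -0.001, -0.001]
wrist_force: [-6.6, 1.3, 6.5]
finger_gap: 0.0006
time: 7.7
tool_pos: [0.4566, 0.1339, 0.1256]
tcp_rot: [0.77, 0.638, -0.001, -0.001]
wrist_force: [-8.0, 1.3, 6.9]
finger_gap: 0.0006
```

```bash
python3 -m crank '[{"delta_pos":[0,0.002,0],"delta_rot":[0,0,0]},{"delta_pos":[0,0.002,0],"delta_rot":[0,0,0]},{"delta_pos":[0,0,0],"delta_rot":[0,0,0]}]'
python3 - <<'E'
from bench import eyes
import cv2,pickle
d=eyes.get_image("wrist"); cv2.imwrite("pics/w5.png",d["image"][:,:,::-1]); pickle.dump(d,open("pics/w5.pkl","wb"))
E
```

```text
time: 8.0
tool_pos: [0.4574, 0.1337, 0.1255]
tcp_rot: [0.77, 0.638, -0.004, -0.003]
wrist_force: [-17.4, 2.5, 17.5]
finger_gap: 0.0006
```

View pics/w5.png

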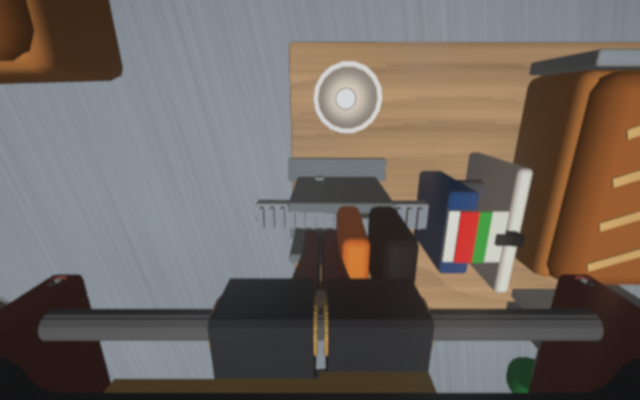

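```bash
cat >> h.py <<'E'
from scipy.spatial.transform import Rotation as R
th=np.deg2rad(-10.86); X0=np.array([.550,.1162]); ex=np.array([np.cos(th),np.sin(th)])
def ray(d,u,v,z):
    C=-d["R"].T@d["t"]; w=d["R"].T@np.array([(u-d["cx"])/d["fx"],(v-d["cy"])/d["fy"],1]); return C+w*(z-C[2])/w[2]
def sx(d,u,v,z): return float((ray(d,u,v,z)[:2]-X0)@ex*1000)
def crop(f,o,r):
    d=pickle.load(open(f,"rb")); cv2.imwrite(o,cv2.resize(d["image"][r[0]:r[1],r[2]:r[3],::-1],None,fx=4,fy=4,interpolation=3))
E
python3 - <<'E'
from h import *
for f,v0 in [("pics/w3.pkl",200),("pics/w4.pkl",230),("pics/w5.pkl",230)]:
    d=pickle.load(open(f,"rb")); hsv=cv2.cvtColor(d["image"],cv2.COLOR_RGB2HSV).astype(int); H,S,V=hsv[...,0],hsv[...,1],hsv[...,2]
    for v in range(v0-8,v0+30,6):
        red=np.nonzero((S[v]>170)&((H[v]<4)|(H[v]>174))&(np.arange(640)>400))[0]
        gr=np.nonzero((S[v]>120)&(H[v]>50)&(H[v]<75)&(np.arange(640)>400))[0]
        wh=np.nonzero((S[v]<30)&(V[v]>190)&(np.arange(640)>400))[0]
        if len(gr) and len(red): print(f,v,"red",red.min(),red.max(),"green",gr.min(),gr.max(),[round(sx(d,x,v,.1),1) for x in (red.min(),gr.min(),gr.max(),wh.max() if len(wh) else 0)])
crop("pics/w5.pkl","pics/w5c.png",(150,290,400,590))
E
```

```text
pics/w3.pkl 192 red 419 427 green 431 435 [-27.5, -15.6, -11.6, 9.3]
pics/w4.pkl 222 red 489 505 green 509 518 [-29.6, -16.8, -11.1, 8.0]
pics/w4.pkl 228 red 491 504 green 507 516 [-27.6, -17.4, -11.6, -0.7]
pics/w4.pkl 234 red 500 503 green 506 515 [-21.1, -17.2, -11.4, -6.3]
pics/w5.pkl 222 red 460 476 green 480 489 [-6.3, 6.3, 12.0, 31.5]
pics/w5.pkl 228 red 460 475 green 479 487 [-5.7, 6.3, 11.4, 31.7]
pics/w5.pkl 234 red 459 474 green 478 486 [-5.8, 6.3, 11.4, 16.6]
pics/w5.pkl 240 red 458 473 green 477 485 [-5.9, 6.4, 11.5, 16.6]
pics/w5.pkl 246 red 457 472 green 476 484 [-5.9, 6.4, 11.6, 18.7]
pics/w5.pkl 252 red 456 471 green 475 483 [-6.0, 6.4, 11.6, 31.8]
pics/w5.pkl 258 red 455 470 green 474 482 [-6.0, 6.4, 11.7, 32.0]
```

View pics/w5c.png

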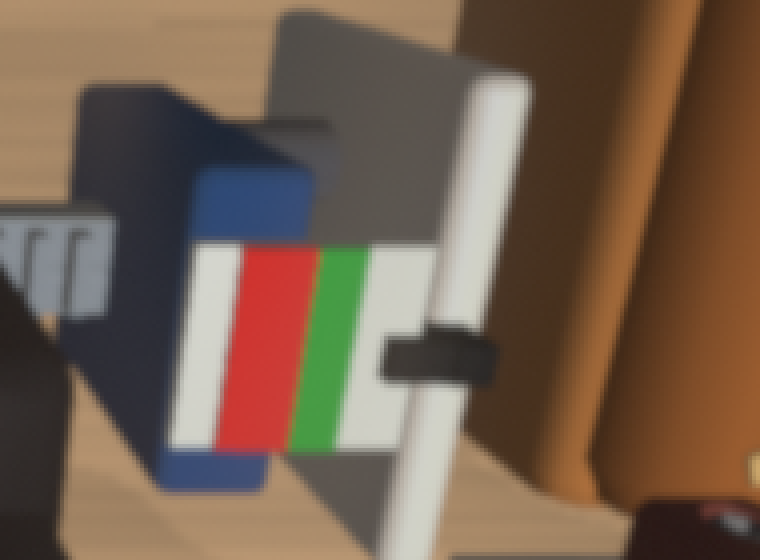

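The first stroke moved the pusher 23 mm. Now I release and make stroke 2.

```bash
python3 -m crank '[{"delta_pos":[0,-0.009,0],"delta_rot":[0,0,0]},{"delta_pos":[0,-0.009,0],"delta_rot":[0,0,0]},{"delta_pos":[0,-0.009,0],"delta_rot":[0,0,0]},{"delta_pos":[0,-0.009,0],"delta_rot":[0,0,0]},{"delta_pos":[0,0,0],"delta_rot":[0,0,0]},{"delta_pos":[0,0,0],"delta_rot":[0,0,0]}]'
python3 -m crank '[{"delta_pos":[0,0.006,0],"delta_rot":[0,0,0]},{"delta_pos":[0,0.006,0],"delta_rot":[0,0,0]},{"delta_pos":[0,0.006,0],"delta_rot":[0,0,0]},{"delta_pos":[0,0.006,0],"delta_rot":[0,0,0]},{"delta_pos":[0,0,0],"delta_rot":[0,0,0]}]'
python3 -m crank '[{"delta_pos":[0,0.004,0],"delta_rot":[0,0,0]},{"delta_pos":[0,0.004,0],"delta_rot":[0,0,0]},{"delta_pos":[0,0,0],"delta_rot":[0,0,0]}]'
python3 -m crank '[{"delta_pos":[0,0.002,0],"delta_rot":[0,0,0]},{"delta_pos":[0,0.001,0],"delta_rot":[0,0,0]},{"delta_pos":[0,0,0],"delta_rot":[0,0,0]}]'
python3 - <<'E'
from bench import eyes
from h import *
d=eyes.get_image("wrist"); pickle.dump(d,open("pics/w6.pkl","wb")); crop("pics/w6.pkl","pics/w6c.png",(150,290,440,630))
E
```

```text
time: 8.65
tool_pos: [0.4275, 0.1393, 0.1259]
tcp_rot: [0.771, 0.637, 0.001, 0.0]
wrist_force: [-0.5, 0.2, 0.3]
finger_gap: 0.0005
time: 9.15
tool_pos: [0.4502, 0.1349, 0.1256]
tcp_rot: [0.771, 0.637, -0.001, -0.001]
wrist_force: [-5.8, 1.1, 6.7]
finger_gap: 0.0005
time: 9.45
tool_pos: [0.4572, 0.1336, 0.1256]
tcp_rot: [0.771, 0.637, -0.001, -0.001]
wrist_force: [-9.2, 0.9, 7.0]
finger_gap: 0.0005
time: 9.75
tool_pos: [0.4573, 0.1335, 0.1255]
tcp_rot: [0.77, 0.638, -0.004, -0.002]
wrist_force: [-17.6, 2.7, 17.7]
finger_gap: 0.0006
```

View pics/w6c.png

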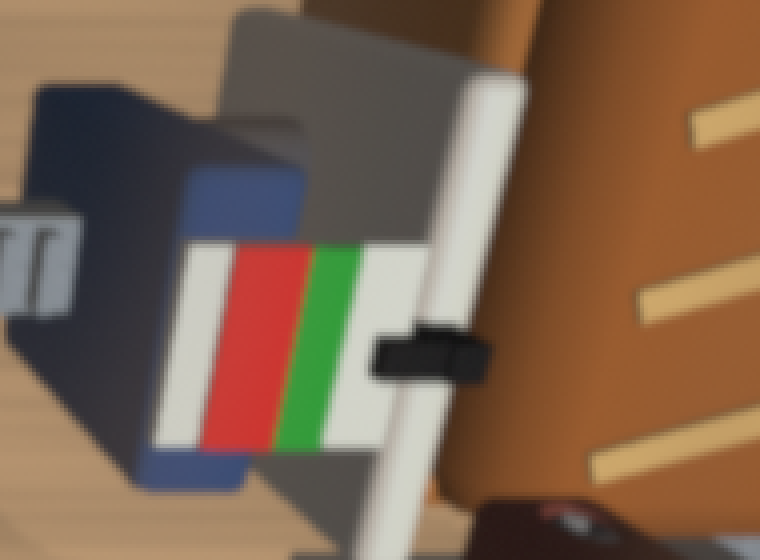

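The pointer is still in the white and the loaf is about 15 mm ahead of the pad. Stroke 3 goes stepwise.

```bash
python3 -m crank '[{"delta_pos":[0,-0.009,0],"delta_rot":[0,0,0]},{"delta_pos":[0,-0.009,0],"delta_rot":[0,0,0]},{"delta_pos":[0,-0.009,0],"delta_rot":[0,0,0]},{"delta_pos":[0,-0.008,0],"delta_rot":[0,0,0]},{"delta_pos":[0,0,0],"delta_rot":[0,0,0]},{"delta_pos":[0,0,0],"delta_rot":[0,0,0]}]'
python3 -m crank '[{"delta_pos":[0,0.006,0],"delta_rot":[0,0,0]},{"delta_pos":[0,0.006,0],"delta_rot":[0,0,0]},{"delta_pos":[0,0.005,0],"delta_rot":[0,0,0]},{"delta_pos":[0,0,0],"delta_rot":[0,0,0]}]'
python3 -m crank '[{"delta_pos":[0,0.003,0],"delta_rot":[0,0,0]},{"delta_pos":[0,0,0],"delta_rot":[0,0,0]}]'
python3 -m crank '[{"delta_pos":[0,0.002,0],"delta_rot":[0,0,0]},{"delta_pos":[0,0,0],"delta_rot":[0,0,0]}]'
python3 -m crank '[{"delta_pos":[0,0.002,0],"delta_rot":[0,0,0]},{"delta_pos":[0,0,0],"delta_rot":[0,0,0]}]'
python3 - <<'E'
from bench import eyes
from h import *
d=eyes.get_image("wrist"); pickle.dump(d,open("pics/w7.pkl","wb")); crop("pics/w7.pkl","pics/w7c.png",(150,290,440,630))
E
```

```text
time: 10.4
tool_pos: [0.4276, 0.1395, 0.1259]
tcp_rot: [0.771, 0.637, 0.001, 0.0]
wrist_force: [0.2, -0.1, 0.2]
finger_gap: 0.0004
time: 10.8
tool_pos: [0.4433, 0.1364, 0.1256]
tcp_rot: [0.771, 0.637, -0.001, -0.001]
wrist_force: [-6.1, 1.4, 5.4]
finger_gap: 0.0005
time: 11.0
tool_pos: [0.4454, 0.136, 0.1256]
tcp_rot: [0.771, 0.637, -0.001, -0.001]
wrist_force: [-7.8, 2.3, 7.5]
finger_gap: 0.0009
time: 11.2
tool_pos: [0.4468, 0.1357, 0.1256]
tcp_rot: [0.771, 0.637, -0.002, -0.001]
wrist_force: [-10.1, 1.0, 10.0]
finger_gap: 0.0004
time: 11.4
tool_pos: [0.4483, 0.1354, 0.1256]
tcp_rot: [0.771, 0.637, -0.002, -0.001]
wrist_force: [-12.0, 3.4, 11.7]
finger_gap: 0.0003
```

View pics/w7c.png

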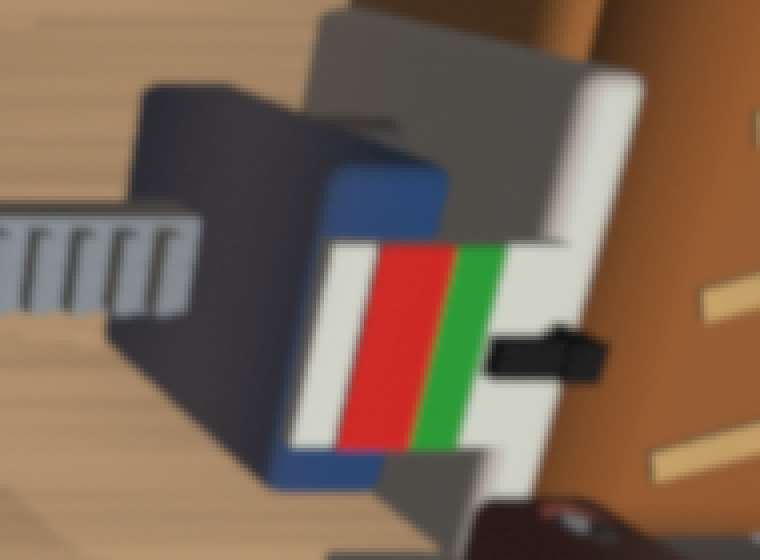

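The pad is in contact and the pointer tip (crop (488,355)) is at the start of the green. I press a little more.

```bash
python3 -m crank '[{"delta_pos":[0,0.002,0],"delta_rot":[0,0,0]},{"delta_pos":[0,0,0],"delta_rot":[0,0,0]},{"delta_pos":[0,0.002,0],"delta_rot":[0,0,0]},{"delta_pos":[0,0,0],"delta_rot":[0,0,0]},{"delta_pos":[0,0,0],"delta_rot":[0,0,0]},{"delta_pos":[0,0,0],"delta_rot":[0,0,0]}]'
python3 - <<'E'
from bench import eyes
from h import *
d=eyes.get_image("wrist"); pickle.dump(d,open("pics/w8.pkl","wb")); crop("pics/w8.pkl","pics/w8c.png",(150,290,440,630))
d=eyes.get_image("scene"); pickle.dump(d,open("pics/s8.pkl","wb")); crop("pics/s8.pkl","pics/s8c.png",(150,300,260,460))
E
```

```text
time: 12.05
tool_pos: [0.4513, 0.1348, 0.1256]
tcp_rot: [0.77, 0.638, -0.003, -0.002]
wrist_force: [-14.3, 2.8, 14.4]
finger_gap: 0.0005
```

View pics/w8c.png

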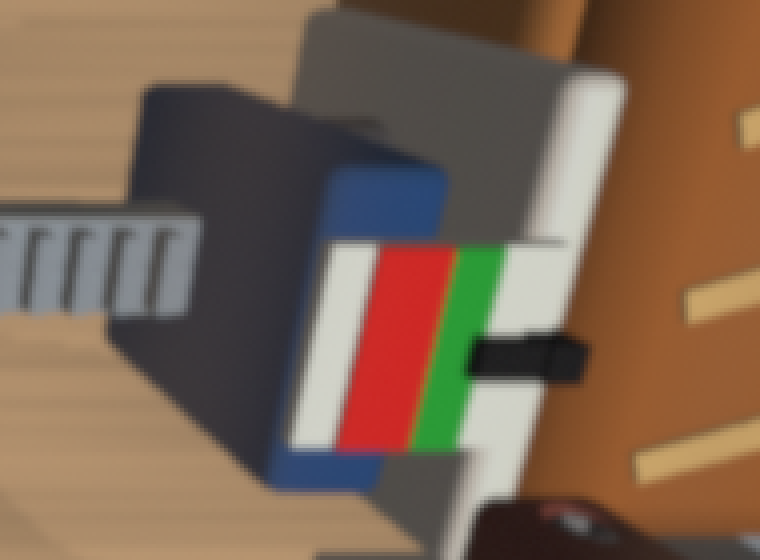

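View pics/s8c.png

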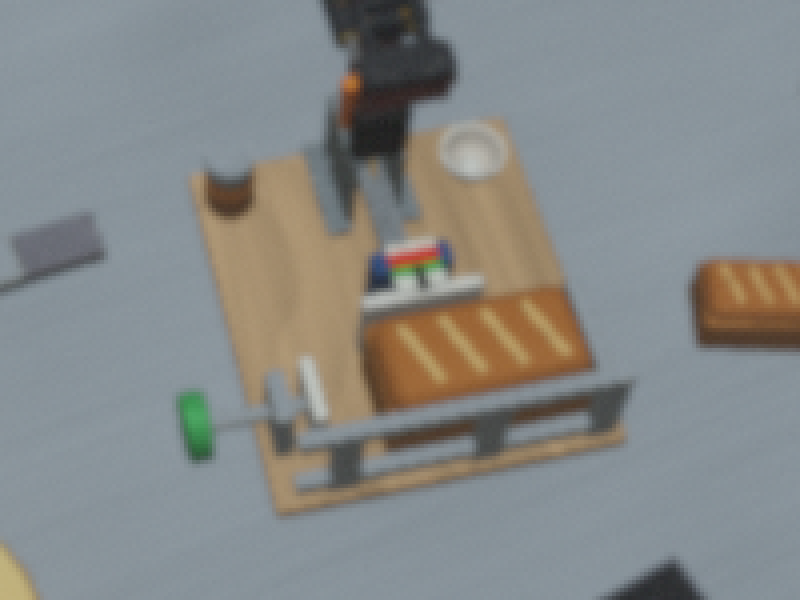

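```bash
python3 -m crank '[{"delta_pos":[0,0.001,0],"delta_rot":[0,0,0]},{"delta_pos":[0,0,0],"delta_rot":[0,0,0]},{"delta_pos":[0,0,0],"delta_rot":[0,0,0]},{"delta_pos":[0,0,0],"delta_rot":[0,0,0]},{"delta_pos":[0,0,0],"delta_rot":[0,0,0]}]'
python3 - <<'E'
from bench import eyes
from h import *
d=eyes.get_image("wrist"); pickle.dump(d,open("pics/w9.pkl","wb")); crop("pics/w9.pkl","pics/w9c.png",(150,290,440,630))
d=eyes.get_image("side"); pickle.dump(d,open("pics/d9.pkl","wb")); crop("pics/d9.pkl","pics/d9c.png",(180,300,190,360))
E
```

```text
time: 12.65
tool_pos: [0.4519, 0.1346, 0.1256]
tcp_rot: [0.77, 0.638, -0.003, -0.002]
wrist_force: [-16.1, 2.6, 15.3]
finger_gap: 0.0005
```

View pics/w9c.png

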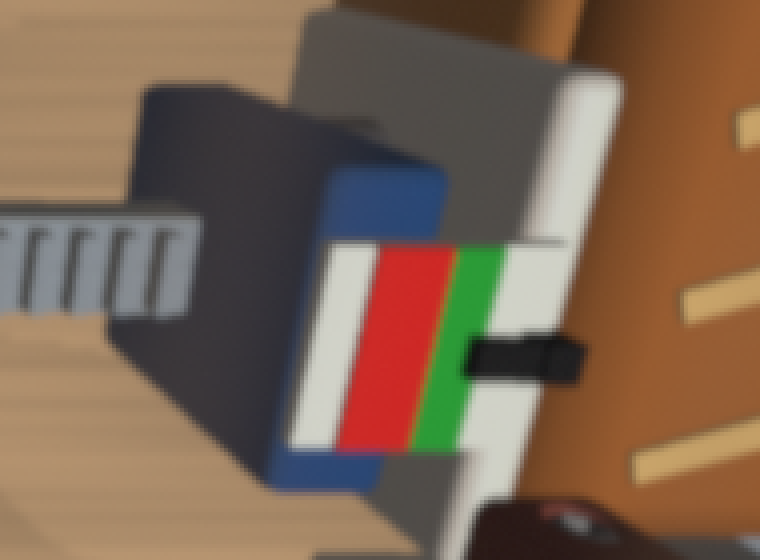

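View pics/d9c.png

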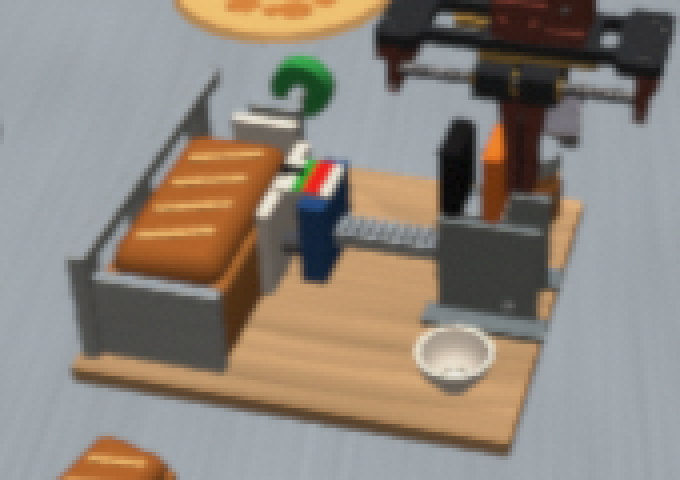

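```bash
python3 -c "
from bench import r,monitor
print(monitor.observe()['wrist_force'].__repr__()); print(r.job_done())"
```

```text
array([-15.96504024,   2.64001359,  14.86544255])
the job is handed in; nothing more can be done
None
```

I handed the job in at about 12.7 s with the fingers still pressing the trigger. No verdict was reported.

- **Plunger:** I pushed the green plunger in until it stopped. The push force rose to about 28 N with no further travel, the knob sat on its bracket, and the loaf's far end met the end stop.
- **Clamp:** I pumped the trigger from behind with closed fingers, two full strokes (the first measured 23 mm) and a partial third. I stopped there and held it.
- **Last checks:**
  - The pointer stands inside the green. I judge the pad is pressed in about 6–8 mm, from the image and from the rise in push force over the free strokes.
  - The push on the trigger held steady at about 16 N.
  - In the side view the loaf looks square, against the fence and the end stop. I did not measure its position directly.
  - In the views I took, none of the other items looked moved; I did not measure this either.
  - There was also about 15 N of vertical force at the wrist while pressing, well under the limits. I took it to be friction on the trigger face. Nothing else disagreed.

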